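# Make up the majlis tray and the garden carrier

## Robot

A 6-joint arm with a two-finger parallel gripper is mounted at the origin on the work surface. World frame = base frame: x ahead of the robot, y to its left, z up, the work surface at z = 0. Lengths are in mm, angles in rad, forces in N, time in s.
With the tool pointing down it reaches from about 275 to 750 mm from the base axis. Payload 10.2 kg.
Tool frame: the origin (TCP) lies midway between the tips of the shut fingers; the grasp point (between the pads) lies 19 mm behind it; z points along the fingers, y is the direction in which the jaws open and shut (so a half turn about z gives the same grasp; the last joint's range is limited). The gripper opens to 85 mm and grips with 20 to 120 N. Pads are 22 mm wide; open, the fingers measure 114 mm over their backs; the gripper's body (76 mm by 85 mm) begins 54 mm behind the grasp point. The pads swing forward as they close: fully open they stand 13 mm farther back than shut.
Start: joints at [0.934, 0.313, 1.498, -0, 1.331, -0.223], TCP at [211.111, 480.69, 231.294] pointing down, gripper open.
Joint ranges: [-2.94, 2.94], [-0.97, 2.17], [0.19, 2.56], [-1.23, 4.37], [0.02, 3.11], [-2.88, 2.88]. Speed limits (rad/s): [2.39, 2.39, 3.01, 3.14, 3.14, 3.14].

## Interface

Orientations are given as a unit quaternion [w, x, y, z].
In Python, from rig import sense, optics, ctrl gives the robot as it stands.
- The arm moves only by the tool play_rows, never from a script. Its argument "plan" is a list of rows, each a list of 7 numbers: the shift along the world's x, y, z in mm, then the turn, a rotation vector about the world's x, y, z in rad, then the opening, from -1 (shut) to 1 (fully open), so that 0 is half open. A call has 1 to 5 rows; each row shifts and turns the pose as measured when the row begins; what a row does not reach is not made up. A row lasts 1/12 s, in which the tool goes at most 41.7 mm and 7.16 degrees, less where a joint would pass 70% of its speed; a pose out of reach is approached as far as the arm can. A call is refused whole if a number of a shift passes 41.7 or a number of a turn 0.125, either way. A call with a gripper value outside its range is refused whole. The fingers move at their own pace and stop on an object; "grip_force" is the grip in N (left out, the last holds). Time passes only in rows, so rows that do not move let the fingers close. It gives the time, the measured TCP pose, the force and the opening at its end, in the units of the state.
- sense(): the state, without advancing time (a new reading comes with each control period).
- optics.capture(name): name is "side" or "top" or "wrist"; returns a dict with "img" (384x512x3 uint8, blue, green, red), "fx", "fy", "cx", "cy" (pixels), "dist" ([k1, k2, p1, p2, k3] as OpenCV has them; the pictures are not rectified), "world_to_cam" (4x4, takes a point from world to camera coordinates). Camera axes: x right, y up, looking along -z (the intrinsics and any distortion apply to the point x, -y, -z); pixel columns grow to the right and rows downward; lengths in mm; the calibration is good to about 2 mm. A picture is of the moment at which its call begins. There is no depth.
- ctrl.finish_job(): hands the job in, once; it reports no verdict.
The state is a dict: "time_s": time; "joints": joint angles; "dq": joint speeds; "tau": joint torques, N m; "eef_pos": TCP position; "ee_rot": TCP orientation; "force": force on the tool from outside, world axes, zero at the start; "wrist_torque": the same for the moment, N m; "grip_width": opening from 0.0 (shut) to 1.0 (fully open).
Only numpy, scipy, OpenCV 4.12 (cv2) and the standard library are available. Lean on these libraries where they do the work, as an engineer would, in place of code of your own. Each camera call takes 0.05 s, during which the arm holds its last target. There are 200 camera calls.

## Task

Make up two servings from the breakable things standing on the cart, setting each down upright without dropping it: on the oval steel tray, the cream date pot in the middle of the square black mat and the white finjan in the middle of the round cork coaster. For the wooden garden carrier, open the lid until it stands up, stand the green sugar bowl inside in the middle of the red pad, let go of it, and then close the lid fully. Stand the blue finjan in the middle of the brass disc on the carrier's open shelf.

Things in the scene. Friction and masses are not known exactly. Their poses are not given: they have to be found in the camera images.
- white_finjan_mid (a point): White ceramic finjan (small handleless coffee cup), loose, empty, upright, sizes in mm: 54 across the rim, narrower at the foot, 48 high, about 90 g. Point: on its axis, half-way up (24 above its underside), z up.
- blue_finjan_mid (a point): Blue ceramic finjan, loose; same shape, size and weight as the white one. Point: on its axis, 24 mm above its underside, z up. (Two terracotta-coloured cups of this shape farther off are not part of the job.)
- date_pot_mid (a point): Closed cream ceramic date pot, lid clipped firmly on, loose, about 300 g, sizes in mm: round, 76 across its belly; top of the lid 56 above the underside, and on it a round upright knob, 16 across up to 66 and 26 across from 66 to 92 (the very top), strong enough to lift the pot by. Point: on the axis, 46 above the underside (33 below the middle of the 26 knob), z up.
- sugar_bowl_mid (a point): Green glass sugar bowl with a steel twist cap screwed on, loose, about 200 g, sizes in mm: upright cylinder 56 across, 62 high; the cap is the top 20, 52 across. Point: on its axis, 31 above its underside, z up.
- cork_coaster: Round cork coaster (sizes in mm), 64 across, 3 thick, fixed on the oval stainless tray (246 x 156, 4 thick, rim 10 high). Origin: centre of its underside, 4 above the cart top. The line to the tray's other mat, 110 away centre to centre, runs along its x axis (+x or -x); y is across the tray. z up.
- black_mat: Square black rubber mat, 84 x 84 mm, 3 mm thick, fixed on the same oval tray. Origin: centre of its underside, 4 mm above the cart top; axes as the cork coaster's.
- red_pad: Round red pad (mm), 60 across, 2 thick, fixed in the middle of the floor of the wooden carrier's lidded compartment, seen through the lid's clear pane. Origin: centre of its underside, 6 above the cart top; z up, +x (away from the robot) to the hinge line, which lies 74 off, 84 above the cart top; y along the hinge. Compartment: inside 136 (x) by 142 (y), walls 6 thick, tops 80 above the cart top.
- brass_disc: Round brass disc (sizes in mm), 64 across, 3 thick, fixed on the open shelf of the same carrier, beyond the hinge (116 in +x from the red pad), not covered by the lid. Origin: centre of its underside, 12 above the cart top; axes as the red pad's.
- lid (a joint): Hinge of the carrier's lid, rad: 0 shut, grows as the front edge rises, stop at 1.75 (leaning a little back past upright). Starts shut or up to 0.1 ajar. The hinge is stiff: the lid stays wherever it is left; moving it takes about 1 to 3 N at the tab.
- tab (a point): Brass pull tab in the middle of the lid's front edge; mm: 24 wide (along y), 10 thick, jutting 46 out from the lid. Point: mid-thickness, 26 from the lid's edge, 20 from the tab's end. It turns with the lid: x points from the tab to the hinge line, 174 away, y along the hinge, z out of the lid's upper face. The lid is 148 x 154, 8 thick: dark wood frame, clear pane.
Things that resemble listed ones, but are neither listed nor needed, are in the scene too. What is shaped like the part that bears date_pot_mid but orange or purple is not meant.

How it is judged:
By the outcome, as a careful person would: the job done as asked, in the order asked, and still so for the second after the job is handed in, with the robot touching nothing.
It also fails if it takes over 144 s, if anything falls off the work surface, if the arm or the gripper's body presses on something with over 40 N, if the wrist force passes 120 N, or if a joint passes its speed limit or range.

## Working session

There is one attempt and no reset: what is moved stays moved. The work goes in short steps, Python scripts to look and compute and a tool call to move; the robot and the scene stay as the last step left them, time stands still between calls to the robot, and variables do not carry over. Pictures are saved under pics/ and viewed, about 12 in all and at most 16, crops included, and the job is handed in when it is done.

Besides the shell and the picture viewer there is one more tool, called after ">>>" as a command line: name --pt "numbers of a row" for each row, then --argument value for the rest. play_rows: Moves the arm, as the interface text tells. Its arguments: {"type":"object","properties":{"plan":{"type":"array"},"grip_force":{"type":"number"}},"required":["plan"]}

```bash
mkdir -p pics; ls
cat > h.py <<'E'
import numpy as np, cv2, json
from rig import sense, optics, ctrl
def cap(n,save=None):
    c=optics.capture(n)
    if save: cv2.imwrite(f'pics/{save}.png',c['img'])
    return c
def K(c): return np.array([[c['fx'],0,c['cx']],[0,c['fy'],c['cy']],[0,0,1.]])
def ray(c,uv):
    p=cv2.undistortPoints(np.array([[uv]],float),K(c),np.array(c['dist'],float))[0,0]
    W=np.array(c['world_to_cam']);R=W[:3,:3];o=-R.T@W[:3,3]
    d=R.T@np.array([p[0],-p[1],-1.]);return o,d/np.linalg.norm(d)
def onz(c,uv,z):
    o,d=ray(c,uv);return o+d*(z-o[2])/d[2]
def proj(c,P):
    P=np.atleast_2d(np.array(P,float));W=np.array(c['world_to_cam']);q=P@W[:3,:3].T+W[:3,3]
    q=q*[1,-1,-1];return cv2.projectPoints(q,np.zeros(3),np.zeros(3),K(c),np.array(c['dist'],float))[0][:,0]
def tri(c1,u1,c2,u2):
    o1,d1=ray(c1,u1);o2,d2=ray(c2,u2)
    s=np.linalg.lstsq(np.stack([d1,-d2],1),o2-o1,rcond=None)[0]
    a=o1+d1*s[0];b=o2+d2*s[1];return (a+b)/2,np.linalg.norm(a-b)
E
python3 - <<'E'
from h import *
np.set_printoptions(precision=2,suppress=True)
print(sense())
for n in ['side','top','wrist']:
    c=cap(n,n+'0');W=np.array(c['world_to_cam']);print(n,c['fx'],c['dist'],-W[:3,:3].T@W[:3,3])
a=[cv2.imread(f'pics/{n}0.png') for n in ['side','top']]
for n,i in zip(['sideL','topL'],a): cv2.imwrite(f'pics/{n}.png',cv2.resize(i,(800,600),interpolation=cv2.INTER_CUBIC))
E
```

```text
pics
{'time_s': 0.0, 'joints': array([ 0.93,  0.31,  1.5 ,  0.  ,  1.33, -0.22]), 'dq': array([ 0.,  0., -0.,  0., -0.,  0.]), 'tau': array([  0.  , -41.23, -25.97,   0.  ,   0.  ,   0.  ]), 'eef_pos': array([210.92, 480.47, 230.73]), 'ee_rot': array([-0.  ,  0.21,  0.98, -0.  ]), 'force': array([-0.95, -0.22, -0.75]), 'wrist_torque': array([ 0.04, -0.06,  0.02]), 'grip_width': 1.0004236799566015}
side 428.77570972035124 [-0.16  0.    0.    0.    0.  ] [ -24.18 -554.27  882.18]
top 366.05865362536457 [-0.05  0.    0.    0.    0.  ] [291.92  16.04 881.33]
wrist 306.2933481892903 [-0.07  0.    0.    0.    0.  ] [142.6  510.89 373.84]
```

View pics/topL.png

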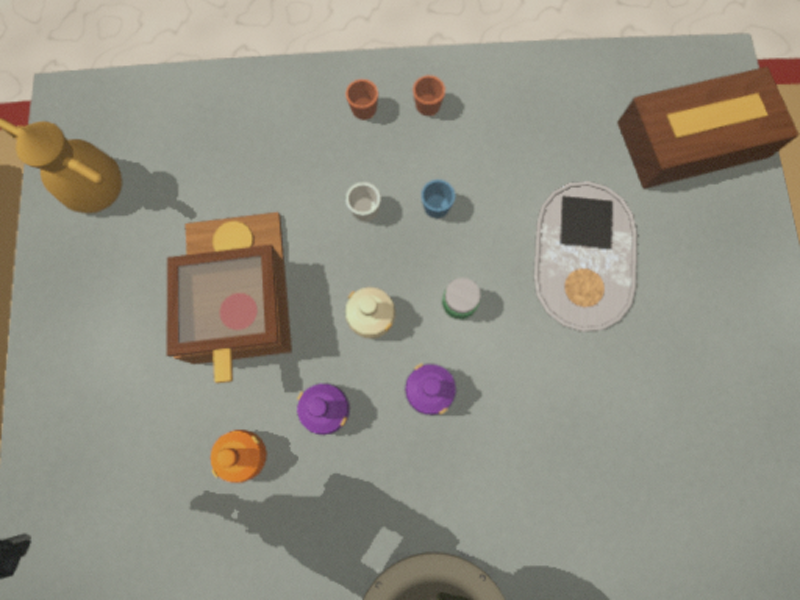

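View pics/sideL.png

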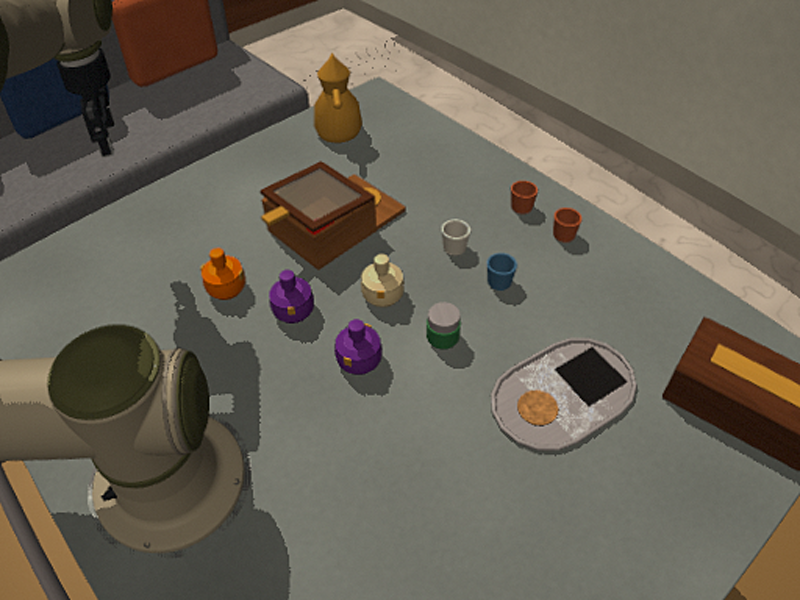

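Top picture (800-wide): white finjan (363,198), blue (438,198), cream pot (368,310), sugar bowl (461,297), mat (586,222), cork (584,287), red pad (238,310), brass disc (233,237), tab (222,368). The decoys are the orange pot (238,456), the purple pots (323,408) and (431,388), and the terracotta cups (362,98) and (429,95). The colours single out the right ones.

```bash
cat > m.py <<'E'
from h import *
np.set_printoptions(precision=1,suppress=True)
T=cap('top','t1');S=cap('side','s1')
s=.64
def blob(c,win,lo,hi):
    x0,y0,x1,y1=[int(v*s) for v in win]
    h=cv2.cvtColor(c['img'],cv2.COLOR_BGR2HSV)[y0:y1,x0:x1]
    m=cv2.inRange(h,np.array(lo),np.array(hi))
    n,l,st,ce=cv2.connectedComponentsWithStats(m)
    k=1+np.argmax(st[1:,4]); cn=cv2.findContours((l==k).astype('uint8'),cv2.RETR_EXTERNAL,cv2.CHAIN_APPROX_NONE)[0][0]
    hull=cv2.convexHull(cn); M=cv2.moments(hull); e=np.array([M['m10']/M['m00'],M['m01']/M['m00']])
    return e+[x0,y0], st[k,4], cv2.minAreaRect(cn), cn[:,0]+[x0,y0]
L={'mat':((540,180,630,260),(550,340,640,410),(0,0,0),(180,255,60),7),
'cork':((555,260,615,315),(510,380,565,430),(5,90,90),(25,255,255),7),
'brass':((205,215,265,255),(340,175,400,215),(18,130,100),(35,255,255),15),
'tab':((205,345,240,390),(255,200,290,230),(15,130,90),(35,255,255),84),
'red':((210,285,265,335),None,(165,70,60),(180,255,255),8),
'blue':((415,172,462,222),(480,245,525,295),(95,90,40),(115,255,255),48),
'white':((340,175,388,222),(435,210,478,260),(0,0,150),(180,60,255),48),
'cream':((340,280,400,342),(355,250,410,310),(18,40,110),(40,200,255),46),
'cap':((438,270,488,325),(420,295,468,340),(0,0,140),(180,60,255),62)}
for k,(w,w2,lo,hi,z) in L.items():
    a=blob(T,w,lo,hi); P=onz(T,a[0],z); o=[k,a[0]/s,a[1],a[2][1],a[2][2],P[:2]]
    if w2:
        b=blob(S,w2,lo,hi); o+=[b[0]/s,b[1],onz(S,b[0],z)[:2],*tri(T,a[0],S,b[0])]
    print(*o)
E
python3 m.py
python3 - <<'E'
import cv2
i=cv2.imread('pics/t1.png');j=cv2.imread('pics/s1.png')
import numpy as np
a=cv2.resize(i[105:255,95:315],None,fx=3.6,fy=3.6,interpolation=cv2.INTER_CUBIC)
cv2.imwrite('pics/tc.png',a)
b=cv2.resize(j[95:230,160:350],None,fx=4.2,fy=4.2,interpolation=cv2.INTER_CUBIC);cv2.imwrite('pics/sc.png',b)
E
```

```text
mat [584.8 202.8] 6 (4.0, 2.0) 90.0 [ 632.3 -293.6] [590.1 375.9] 877 [ 597.8 -296. ] [ 627.3 -293.4  -13.4] 26.611091374991496
cork [583.6 286.9] 456 (23.0, 23.0) 90.0 [ 491.4 -273.2] [537.1 407. ] 460 [ 490.5 -276.6] [ 492.8 -275.     2.4] 0.8621160210099681
brass [231.6 236.1] 397 (17.776020050048828, 25.705842971801758) 82.40535736083984 [608.  280.6] [373.6 194.8] 34 [621.2 269.7] [618.  278.8   8.5] 16.707911403655448
tab [222.1 363.5] 239 (21.07178497314453, 13.859292984008789) 81.8698959350586 [395.5 272.6] [274.3 214.2] 106 [401.7 283.8] [393.5 267.6  99.4] 0.004179364645194989Traceback (most recent call last):
  File "m.py", line 23, in <module>
    a=blob(T,w,lo,hi); P=onz(T,a[0],z); o=[k,a[0]/s,a[1],a[2][1],a[2][2],P[:2]]
  File "m.py", line 10, in blob
    k=1+np.argmax(st[1:,4]); cn=cv2.findContours((l==k).astype('uint8'),cv2.RETR_EXTERNAL,cv2.CHAIN_APPROX_NONE)[0][0]
        ~~~~~~~~~^^^^^^^^^^
    return _wrapfunc(a, 'argmax', axis=axis, out=out, **kwds)
    return bound(*args, **kwds)
ValueError: attempt to get argmax of an empty sequence
```

View pics/tc.png

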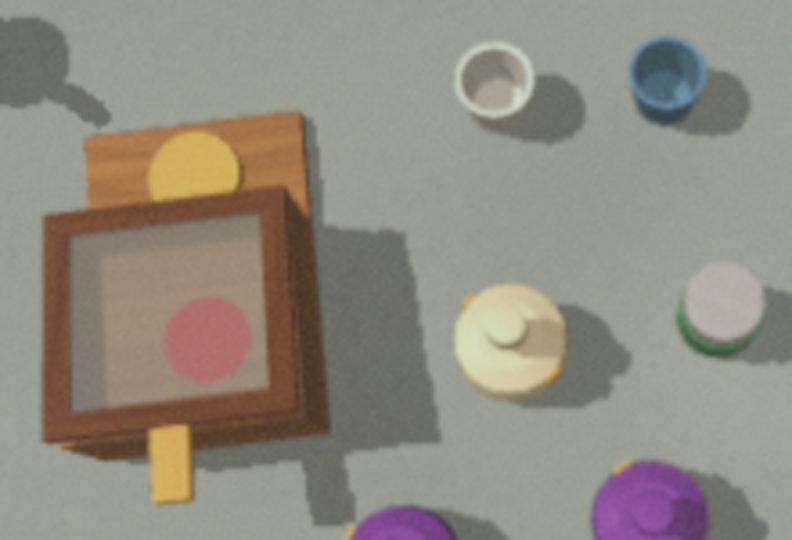

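View pics/sc.png

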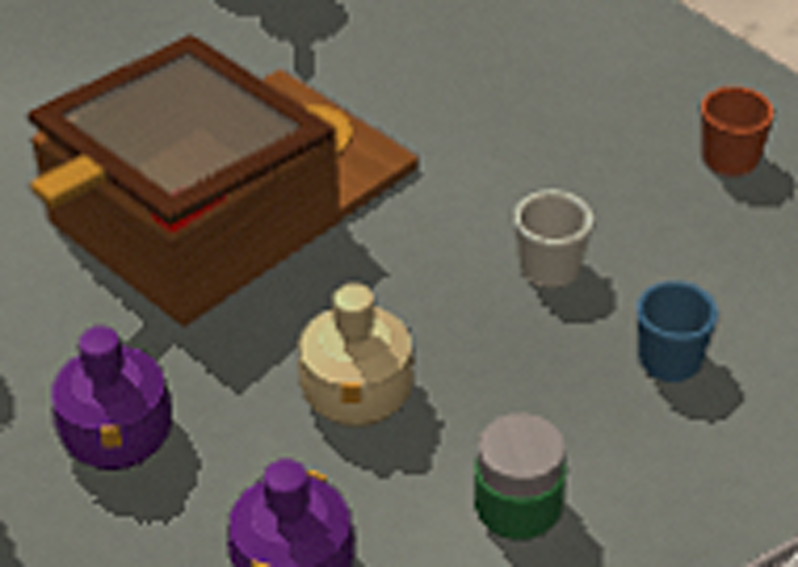

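Crop 1 (top): white rim centre (494,79), blue (668,75), knob top (506,328), cap (724,302), brass (194,177), red pad (207,339), tab (171,463). Crop 2 (side): white rim (553,219), blue (676,314), knob (354,298), cap (522,447). The lid is slightly ajar, and the cream pot, white and blue cups and green bowl are the right ones by colour.

```bash
cat > m2.py <<'E'
from h import *
np.set_printoptions(precision=1,suppress=True)
T=cap('top');S=cap('side')
t=lambda a:np.array(a)/3.6+[95,105]-.36
u=lambda a:np.array(a)/4.2+[160,95]-.38
for k,a,b,z in [('white',(494,79),(553,219),48),('blue',(668,75),(676,314),48),('knob',(506,328),(354,298),92),('cap',(724,302),(522,447),62),
 ('tabend',(173,500),(40,192),None),('tabroot_mid',(170,427),(95,165),None),('lidL',(45,214),(190,38),None),('lidR',(284,188),(334,130),None),('lidFL',(45,438),(32,116),None),('lidFR',(300,410),(173,212),None)]:
    print(k,*tri(T,t(a),S,u(b)), '' if z is None else (onz(T,t(a),z)[:2],onz(S,u(b),z)[:2]))
b=onz(T,t((194,177)),15);r=onz(T,t((207,339)),8);d=b-r
print('brass',b,'red',r,np.hypot(d[0],d[1]),np.arctan2(d[1],d[0]))
for c,w in[(T,(350,120,395,165)),(S,(350,215,410,265))]:
    x0,y0,x1,y1=w;g=cv2.cvtColor(c['img'],cv2.COLOR_BGR2GRAY)[y0:y1,x0:x1]
    m=(g<55).astype('uint8');n,l,st,ce=cv2.connectedComponentsWithStats(m);k=1+np.argmax(st[1:,4])
    p=np.argwhere(l==k)[:,::-1].astype(np.float32);box=cv2.boxPoints(cv2.minAreaRect(p))+[x0,y0]
    cor=np.array([onz(c,q,7) for q in box]);print('mat',st[k,4],onz(c,ce[k]+[x0,y0],7),cor[:,:2].tolist())
E
python3 m2.py
```

```text
white [648.4  66.9  42.4] 1.2239353082170816 (array([645.5,  66.8]), array([644.6,  62.6]))
blue [644.3 -51.5  42. ] 1.6555240086694953 (array([641. , -50.6]), array([640.4, -55.3]))
knob [466.   63.2  90.3] 4.404935812882947 (array([463.6,  64.1]), array([467.,  61.]))
cap [480.5 -74.9  57.9] 2.4953928842663635 (array([478.4, -73.8]), array([479.2, -77.7]))
tabend [370.3 264.8 103.2] 1.3181057223627064 
tabroot_mid [415.1 268.3  97.8] 2.0874092907028774 
lidL [558.7 355.8  81.1] 0.32697340826345295 
lidR [565.8 200.6  84.6] 2.0601431573304714 
lidFL [414.  345.9  93.7] 3.109127055801426 
lidFR [420. 187. 107.] 4.0936546626331936 
brass [600.8 279.8  15. ] red [487.  272.6   8. ] 114.03947116513635 0.06321995952196119
mat 1 [ 630.2 -271.8    7. ] [[630.173914334568, -271.7771547198114], [630.173914334568, -271.7771547198114], [630.173914334568, -271.7771547198114], [630.173914334568, -271.7771547198114]]
mat 873 [ 598.1 -296.     7. ] [[566.5785479619601, -247.87107165994405], [656.2828646048092, -247.0378543864377], [633.1479047060498, -341.53478442279874], [548.1715727525252, -338.7740759500746]]
```

>>> play_rows --pt "25 -30 0 0 0 0.1 1" --pt "25 -30 0 0 0 0.1 1" --pt "25 -30 0 0 0 0.1 1" --pt "25 -30 0 0 0 0.1 1" --pt "25 -30 0 0 0 0.07 0.2" --grip_force 25

```text
time_s: 0.77
eef_pos: [333.1, 331.5, 230.7]
ee_rot: [-0.001, -0.038, 0.999, 0.0]
force: [0.4, 0.7, 0.7]
grip_width: 0.889
```

>>> play_rows --pt "25 -30 0 0 0 0 0.2" --pt "25 -30 0 0 0 0 0.2" --pt "0 0 0 0 0 0 0.2"

```text
time_s: 1.02
eef_pos: [388.0, 264.0, 231.0]
ee_rot: [0.0, -0.038, 0.999, -0.0]
force: [-1.1, 0.5, -0.8]
grip_width: 0.602
```

Run:
```python
from h import *
np.set_printoptions(precision=3,suppress=True)
s=sense();print(s['time_s'],s['eef_pos'],s['ee_rot'],s['joints'],s['grip_width'])
c=cap('wrist','w1');W=np.array(c['world_to_cam']);print(-W[:3,:3].T@W[:3,3]);print(proj(c,[[388.5,267.5,101],[487,272.6,8],s['eef_pos']]))
```

```text
1.0167 [388.042 263.998 230.987] [ 0.    -0.038  0.999 -0.   ] [ 0.347  0.19   1.657 -0.     1.294 -1.3  ] 0.6021232716982508
[313.481 258.995 373.967]
[[258.617 185.354]
 [255.982 239.003]
 [254.406 250.798]]
```

View pics/w1.png

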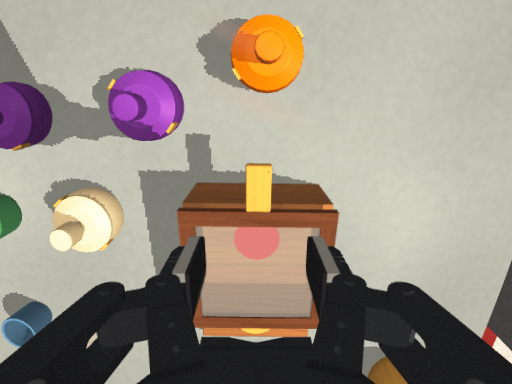

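The tab sits at (258,188) and the red pad at (257,240), within 1–2 px of the predictions. I'll descend and grip the tab.

>>> play_rows --pt "0.5 3.5 -38 0 0 0 0.2" --pt "0 0 -38 0 0 0 0.2" --pt "0 0 -38 0 0 0 0.2" --pt "0 0 -34 0 0 0 0.2" --pt "0 0 0 0 0 0 0.2"

```text
time_s: 1.48
eef_pos: [385.9, 271.8, 80.7]
ee_rot: [0.004, -0.038, 0.999, 0.002]
force: [-1.7, -0.4, -1.0]
grip_width: 0.603
```

>>> play_rows --pt "0 0 0 0 0 0 -1" --pt "0 0 0 0 0 0 -1" --pt "0 0 0 0 0 0 -1" --pt "0 0 0 0 0 0 -1" --pt "0 0 0 0 0 0 -1" --grip_force 25

```text
time_s: 1.9
eef_pos: [385.7, 265.9, 85.3]
ee_rot: [0.002, -0.041, 0.999, -0.007]
force: [-1.6, -0.5, -4.4]
grip_width: 0.276
```

>>> play_rows --pt "3 0 17 0 0 0 -1" --pt "4 0 17 0 0 0 -1" --pt "6 0.5 16 0 0 0 -1" --pt "8 0.5 16 0 0 0 -1" --pt "9 0.5 15 0 0 0 -1" --grip_force 25

```text
time_s: 2.32
eef_pos: [418.1, 268.0, 175.1]
ee_rot: [0.008, -0.042, 0.999, -0.007]
force: [10.3, 0.9, -11.3]
grip_width: 0.277
```

>>> play_rows --pt "9 0.5 8 0 0 0 -1" --pt "10 0.5 8 0 0 0 -1" --pt "10 0.6 8 0 0 0 -1" --pt "11 0.6 8 0 0 0 -1"

```text
time_s: 2.65
eef_pos: [459.4, 270.6, 215.9]
ee_rot: [0.011, -0.043, 0.999, -0.007]
force: [6.3, -0.8, -13.9]
grip_width: 0.27
```

>>> play_rows --pt "10 0.7 2 0 0 0 -1" --pt "11 0.7 3 0 0 0 -1" --pt "12 0.7 4 0 0 0 -1" --pt "12 0.7 4 0 0 0 -1"

```text
time_s: 2.98
eef_pos: [503.3, 273.4, 237.9]
ee_rot: [0.012, -0.044, 0.999, -0.009]
force: [1.8, -2.5, -13.1]
grip_width: 0.278
```

>>> play_rows --pt "12 0.8 0 0 0 0 -1" --pt "13 0.8 1 0 0 0 -1" --pt "13 0.8 0 0 0 0 -1" --pt "13 0.8 -1 0 0 0 -1"

```text
time_s: 3.32
eef_pos: [554.2, 276.7, 247.7]
ee_rot: [0.014, -0.045, 0.999, -0.009]
force: [-2.4, -4.8, -0.8]
grip_width: 0.275
```

>>> play_rows --pt "13 0.8 -2 0 0 0 -1" --pt "10 0.6 -2 0 0 0 -1" --pt "0 0 0 0 0 0 -1"

```text
time_s: 3.57
eef_pos: [577.8, 278.1, 247.9]
ee_rot: [0.014, -0.045, 0.999, -0.01]
force: [0.3, -4.1, -15.2]
grip_width: 0.276
```

>>> play_rows --pt "0 0 0 0 0 0 0.2" --pt "0 0 0 0 0 0 0.2" --pt "0 0 0 0 0 0 0.2" --pt "-6 0 30 0 0 0 0.2" --pt "-6 -10 38 0 0 0 0.2"

```text
time_s: 3.98
eef_pos: [562.4, 270.4, 315.7]
ee_rot: [0.011, -0.047, 0.999, -0.01]
force: [-0.2, 0.5, 1.9]
grip_width: 0.602
```

>>> play_rows --pt "-8 -40 0 0 0 0 1" --pt "-8 -40 0 0 0 0 1" --pt "-8 -40 0 0 0 0 1" --pt "-8 -40 -5 0 0 0 1" --pt "-10 -40 -10 0 0 0 1"

```text
time_s: 4.4
eef_pos: [518.3, 72.6, 316.9]
ee_rot: [0.027, -0.053, 0.998, -0.008]
force: [0.3, -0.5, -0.5]
grip_width: 1.001
```

```bash
cat > st.py <<'E'
from h import *
from scipy.spatial.transform import Rotation as R
np.set_printoptions(precision=3,suppress=True)
def st():
    s=sense();q=s['ee_rot'];r=R.from_quat([q[1],q[2],q[3],q[0]]);m=r.as_matrix()
    z=m[:,2];ax=np.cross(z,[0,0,-1]);y=m[:,1]
    print('t',s['time_s'],'pos',s['eef_pos'],'level turn',ax,'yjaw',np.arctan2(y[1],y[0])%np.pi,'q6',s['joints'][5],'f',s['force'],'w',s['grip_width'])
    return s
E
python3 - <<'E'
from st import *
st();c=cap('side','s2')
cv2.imwrite('pics/s2c.png',cv2.resize(c['img'][0:230,100:400],None,fx=2.6,fy=2.6,interpolation=cv2.INTER_CUBIC))
E
```

```text
t 4.4 pos [518.32   72.567 316.944] level turn [0.013 0.055 0.   ] yjaw 1.6767385767968905 q6 -1.7571388120102949 f [ 0.267 -0.463 -0.503] w 1.0011998602133698
```

View pics/s2c.png

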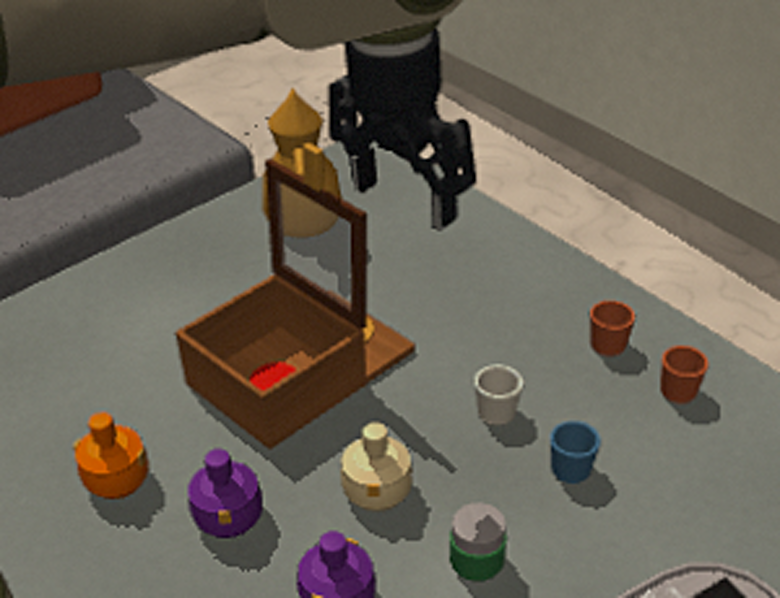

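The lid stands up (crop (320,240)), and the others are undisturbed. Next is the bowl.

>>> play_rows --pt "-8 -30 -22 0.013 0.055 -0.04 1" --pt "-8 -30 -22 0 0 0 1" --pt "-8 -30 -22 0 0 0 1" --pt "-8 -30 -22 0 0 0 1" --pt "-7 -28 -22 0 0 0 1"

```text
time_s: 4.87
eef_pos: [476.3, -82.2, 212.1]
ee_rot: [0.007, -0.032, 0.999, -0.004]
force: [0.8, -0.4, -0.1]
grip_width: 1.002
```

>>> play_rows --pt "0 0 0 0 0 0 1"

```text
time_s: 4.95
eef_pos: [474.0, -85.0, 209.4]
ee_rot: [0.005, -0.03, 1.0, -0.004]
force: [-0.3, -0.1, -0.9]
grip_width: 1.001
```

Run:
```python
from st import *
st();c=cap('wrist','w2')
print(proj(c,[[479.5,-75.5,62],[466,62.5,92],[645,65,48],[642,-52,48]]))
```

```text
t 4.95 pos [473.984 -85.004 209.402] level turn [0.007 0.01  0.   ] yjaw 1.6312347799801126 q6 -2.050945274080057 f [-0.329 -0.142 -0.87 ] w 1.001345655195205
[[265.323 184.571]
 [419.787 188.42 ]
 [370.311 318.502]
 [275.215 312.75 ]]
```

View pics/w2.png

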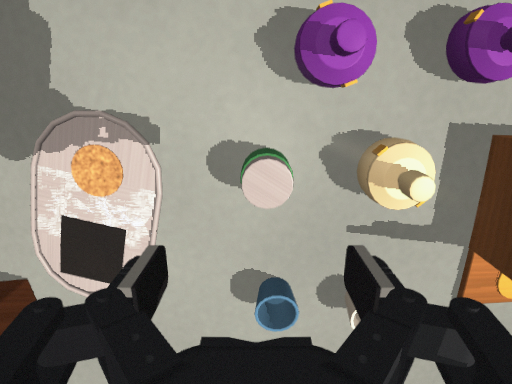

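Cap centre (267,182), knob (422,188), blue rim (277,311), cork (97,170), mat corners (62,216),(126,229),(119,283),(60,273), all within 3 px of the predictions.

Run:
```python
from h import *
np.set_printoptions(precision=1,suppress=True)
c=cap('wrist')
for n,uv,z in [('cap',(267.5,182),62),('knob',(422,188),92),('blue',(277,311),48),('cork',(97,170),7),('m1',(62,216),7),('m2',(126,229),7),('m3',(119,284),7),('m4',(60,273),7)]:
    print(n,onz(c,uv,z))
T=cap('top')
h=cv2.cvtColor(T['img'],cv2.COLOR_BGR2GRAY)[120:165,345:405]
m=(h<70).astype('uint8');n,l,st,ce=cv2.connectedComponentsWithStats(m);k=1+np.argmax(st[1:,4]);print(st[k],onz(T,ce[k]+[345,120],7))
hs=cv2.cvtColor(T['img'],cv2.COLOR_BGR2HSV)
m=cv2.inRange(hs,np.array((165,100,60)),np.array((180,255,255)))|cv2.inRange(hs,np.array((0,150,100)),np.array((8,255,255)))
m[:170]=0;m[230:]=0;m[:,:110]=0;m[:,180:]=0
n,l,st,ce=cv2.connectedComponentsWithStats(m);k=1+np.argmax(st[1:,4]);print('red',st[k],onz(T,ce[k],8))
```

```text
cap [478.9 -72.1  62. ]
knob [467.4  67.   92. ]
blue [642.9 -48.4  48. ]
cork [ 491.4 -272.4    7. ]
m1 [ 553.9 -324.8    7. ]
m2 [ 565.7 -242.2    7. ]
m3 [ 648.2 -258.7    7. ]
m4 [ 638.4 -340.8    7. ]
[39 15  7 23 84] [ 580.1 -321.8    7. ]
red [140 188  25  23 458] [486.8 273.    8. ]
```

>>> play_rows --pt "3 6 -36 0.007 0.01 0 1" --pt "2 5 -36 0 0 0 1" --pt "0 0 -36 0 0 0 1" --pt "0 0 -36 0 0 0 1" --pt "0 0 0 0 0 0 1" --grip_force 35

```text
time_s: 5.52
eef_pos: [487.8, -65.9, 73.8]
ee_rot: [0.014, -0.036, 0.999, -0.005]
force: [-1.3, -0.3, -0.7]
grip_width: 0.999
```

>>> play_rows --pt "-8 -7 -8 0.008 0.028 0 1" --pt "0 0 -5 0 0 0 1" --pt "0 0 0 0 0 0 1"

```text
time_s: 5.77
eef_pos: [482.2, -72.3, 64.7]
ee_rot: [0.001, -0.038, 0.999, -0.001]
force: [-0.4, 0.1, -0.8]
grip_width: 0.998
```

>>> play_rows --pt "-3 -2 -20 0 0 0 1" --pt "0 0 -20 0 0 0 1" --pt "0 0 -14 0 0 0 1" --pt "0 0 0 0 0 0 1"

```text
time_s: 6.1
eef_pos: [484.5, -76.5, 16.9]
ee_rot: [0.009, -0.038, 0.999, -0.004]
force: [-0.7, -0.0, -0.1]
grip_width: 1.002
```

>>> play_rows --pt "-5 2 -8 0.005 0.018 0 1" --pt "-1 0 -3 0 0 0 1" --pt "0 0 0 0 0 0 1"

```text
time_s: 6.35
eef_pos: [480.5, -75.2, 9.0]
ee_rot: [0.002, -0.038, 0.999, -0.003]
force: [0.8, 0.1, 0.5]
grip_width: 0.998
```

Run:
```python
from st import *
st()
```

```text
t 6.35 pos [480.509 -75.224   9.041] level turn [0.005 0.004 0.   ] yjaw 1.6469156652452746 q6 -2.0388660619096948 f [0.845 0.127 0.456] w 0.9977886453405793
```

>>> play_rows --pt "-2 1 -3 0 0 0 1" --pt "0 0 0 0 0 0 -1" --pt "0 0 0 0 0 0 -1" --pt "0 0 0 0 0 0 -1" --pt "0 0 0 0 0 0 -1" --grip_force 35

```text
time_s: 6.77
eef_pos: [479.5, -74.5, 8.2]
ee_rot: [0.004, -0.038, 0.999, -0.003]
force: [0.6, 0.1, -2.4]
grip_width: 0.645
```

>>> play_rows --pt "0 0 0 0 0 0 -1" --pt "0 0 10 0 0 0 -1" --pt "0 0 10 0 0 0 -1" --pt "0 0 0 0 0 0 -1"

```text
time_s: 7.1
eef_pos: [479.0, -74.3, 29.5]
ee_rot: [0.003, -0.038, 0.999, -0.003]
force: [1.1, -0.0, -2.2]
grip_width: 0.643
```

>>> play_rows --pt "0 0 30 0 0 0 -1" --pt "0 0 38 0 0 0 -1" --pt "0 8 38 0 0 0 -1" --pt "1 25 25 0 0 0 -1" --pt "1 35 8 0 0 0 -1"

```text
time_s: 7.52
eef_pos: [478.6, -7.8, 174.3]
ee_rot: [0.001, -0.035, 0.999, -0.002]
force: [1.5, -0.5, -2.6]
grip_width: 0.643
```

>>> play_rows --pt "1 38 0 0 0 0 -1" --pt "1 38 0 0 0 0 -1" --pt "1 38 0 0 0 0 -1" --pt "1 38 0 0 0 0 -1" --pt "1 38 0 0 0 0 -1"

```text
time_s: 7.93
eef_pos: [483.6, 189.2, 181.1]
ee_rot: [0.007, -0.032, 0.999, -0.003]
force: [0.6, 0.3, -2.3]
grip_width: 0.636
```

>>> play_rows --pt "0 30 0 0 0 0 -1" --pt "0 18 0 0 0 0 -1" --pt "0 0 0 0 0 0 -1"

```text
time_s: 8.18
eef_pos: [481.5, 246.0, 181.9]
ee_rot: [0.007, -0.036, 0.999, -0.002]
force: [0.1, 0.4, -2.3]
grip_width: 0.644
```

Run:
```python
from st import *
st()
```

```text
t 8.1833 pos [481.532 245.968 181.876] level turn [0.004 0.015 0.   ] yjaw 1.6418393227154544 q6 -1.3801282420144467 f [ 0.08   0.387 -2.308] w 0.6437337534418086
```

>>> play_rows --pt "5 26 0 0.004 0.015 0 -1" --pt "0 0 0 0 0 0 -1" --pt "0 0 -25 0 0 0 -1" --pt "0 0 -25 0 0 0 -1" --pt "0 0 0 0 0 0 -1"

```text
time_s: 8.6
eef_pos: [486.4, 272.3, 132.3]
ee_rot: [0.001, -0.037, 0.999, 0.0]
force: [-0.9, 0.3, -4.2]
grip_width: 0.641
```

Run:
```python
from st import *
st();cap('wrist','w3')
```

```text
t 8.6 pos [486.433 272.288 132.296] level turn [-0.     0.003  0.   ] yjaw 1.6442554449533247 q6 -1.3438422933560008 f [-0.863  0.254 -4.221] w 0.6405182245621664
```

View pics/w3.png

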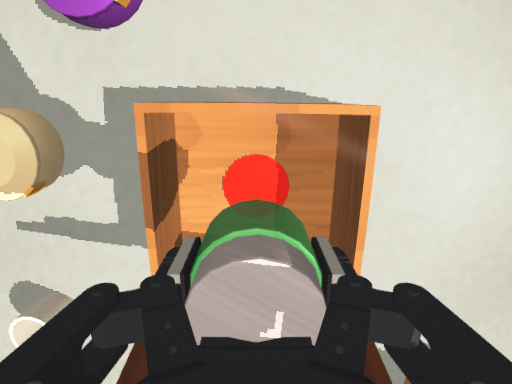

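The bowl is held upright over the compartment, with the red pad at (256,185), in line. Lowering now.

>>> play_rows --pt "-1 0 -25 0 0 0 -1" --pt "-1 0 -25 0 0 0 -1" --pt "-1 0 -25 0 0 0 -1" --pt "0 0 -15 0 0 0 -1" --pt "0 0 0 0 0 0 -1"

```text
time_s: 9.07
eef_pos: [488.9, 270.8, 50.9]
ee_rot: [0.009, -0.035, 0.999, 0.002]
force: [-1.8, 0.5, -1.4]
grip_width: 0.638
```

Run:
```python
from st import *
st()
```

```text
t 9.0667 pos [488.883 270.772  50.884] level turn [-0.004  0.018  0.   ] yjaw 1.641366025154309 q6 -1.3440175495239277 f [-1.828  0.519 -1.403] w 0.6384899945333316
```

>>> play_rows --pt "-3 2 -10 -0.004 0.018 0 -1" --pt "0 0 -8 0 0 0 -1" --pt "0 0 -5 0 0 0 -1" --pt "0 0 0 0 0 0 -1"

```text
time_s: 9.4
eef_pos: [488.7, 272.9, 31.4]
ee_rot: [0.003, -0.035, 0.999, 0.001]
force: [-1.1, 0.4, -2.7]
grip_width: 0.639
```

Run:
```python
from st import *
st()
```

```text
t 9.4 pos [488.684 272.858  31.359] level turn [-0.002  0.005  0.   ] yjaw 1.6402498485155628 q6 -1.3409283239894418 f [-1.089  0.353 -2.695] w 0.6386002534897951
```

>>> play_rows --pt "-2 0 -6 -0.002 0.005 0 -1" --pt "0 0 -4 0 0 0 -1" --pt "0 0 -2 0 0 0 -1" --pt "0 0 0 0 0 0 -1"

```text
time_s: 9.73
eef_pos: [487.4, 273.1, 19.8]
ee_rot: [0.001, -0.035, 0.999, 0.0]
force: [-0.2, 0.1, -3.3]
grip_width: 0.641
```

>>> play_rows --pt "0 0 -2 0 0 0 -1" --pt "0 0 -1.5 0 0 0 -1" --pt "0 0 0 0 0 0 -1"

```text
time_s: 9.98
eef_pos: [487.6, 273.3, 16.2]
ee_rot: [0.001, -0.035, 0.999, 0.0]
force: [0.9, 0.7, -0.7]
grip_width: 0.641
```

>>> play_rows --pt "0 0 0 0 0 0 0.65" --pt "0 0 0 0 0 0 0.65" --pt "0 0 0 0 0 0 0.65" --pt "0 0 12 0 0 0 0.65" --pt "-1 0 25 0 0 0 0.65"

```text
time_s: 10.4
eef_pos: [485.3, 272.7, 52.1]
ee_rot: [-0.001, -0.035, 0.999, -0.0]
force: [0.4, -0.1, -0.5]
grip_width: 0.821
```

>>> play_rows --pt "0 0 35 0 0 0 0.65" --pt "0 0 38 0 0 0 0.65" --pt "0 0 38 0 0 0 0.3" --pt "0 0 38 0 0 0 0.3" --pt "0 0 0 0 0 0 0"

```text
time_s: 10.82
eef_pos: [484.5, 272.6, 216.7]
ee_rot: [0.003, -0.035, 0.999, 0.001]
force: [0.1, -0.7, 0.8]
grip_width: 0.526
```

Run:
```python
from st import *
st();c=cap('wrist','w4');S=cap('side','s4');print(proj(c,[[487,272.8,70],[487,272.8,8]]))
a=cv2.resize(c['img'],(512,384))
b=cv2.resize(S['img'][40:190,150:300],(384,384),interpolation=cv2.INTER_CUBIC)[:, :288]
cv2.imwrite('pics/c4.png',np.hstack([a,b]))
```

```text
t 10.8167 pos [484.527 272.583 216.749] level turn [-0.002  0.005  0.   ] yjaw 1.6404820374897737 q6 -1.3387526583901193 f [ 0.072 -0.703  0.83 ] w 0.5262570910303254
[[254.76  181.849]
 [254.805 168.089]]
```

View pics/c4.png

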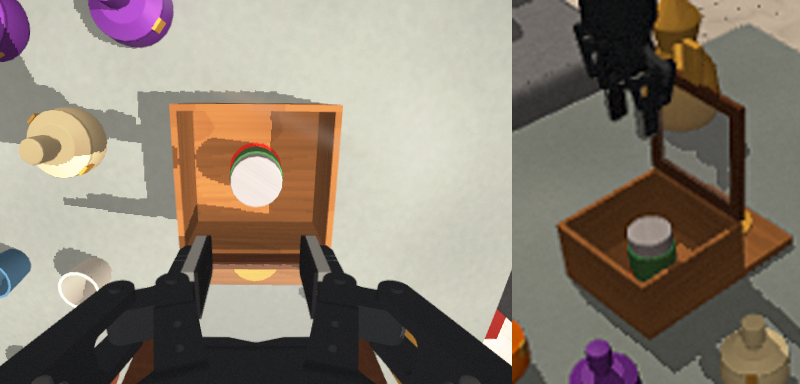

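The cap is at (256,181), predicted (255,182): centred and upright. Closing the lid next.

>>> play_rows --pt "0 0 40 0 0 0 0.2" --pt "0 0 40 0 0 0 0.2" --pt "15 1 15 0 0 0 0.2" --pt "30 2 0 0 0 0 0.2" --pt "36 2 0 0 0 0 0.2"

```text
time_s: 11.33
eef_pos: [558.4, 276.9, 305.7]
ee_rot: [-0.007, -0.036, 0.999, -0.002]
force: [0.8, 1.2, -0.4]
grip_width: 0.596
```

>>> play_rows --pt "10 1 0 0 0 0 0.2" --pt "0 0 0 0 0 0 0.2"

```text
time_s: 11.5
eef_pos: [572.4, 276.9, 301.2]
ee_rot: [-0.01, -0.035, 0.999, -0.003]
force: [-0.6, -0.2, 0.2]
grip_width: 0.596
```

Run:
```python
from st import *
st()
```

```text
t 11.5 pos [572.413 276.862 301.205] level turn [ 0.006 -0.019  0.   ] yjaw 1.6412666671732288 q6 -1.3744530750761292 f [-0.555 -0.215  0.192] w 0.5961041622581288
```

>>> play_rows --pt "3 0 -20 0.006 -0.019 0 0.2" --pt "1 0 -20 0 0 0 0.2" --pt "0 0 -18 0 0 0 0.2" --pt "0 0 0 0 0 0 0.2"

```text
time_s: 11.83
eef_pos: [573.8, 276.3, 236.2]
ee_rot: [-0.004, -0.035, 0.999, -0.001]
force: [-0.0, -0.3, -1.5]
grip_width: 0.599
```

>>> play_rows --pt "0 0 0 0 0 0 -1" --pt "0 0 0 0 0 0 -1" --pt "0 0 0 0 0 0 -1" --pt "0 0 0 0 0 0 -1" --grip_force 25

```text
time_s: 12.17
eef_pos: [571.6, 277.9, 236.3]
ee_rot: [-0.005, -0.036, 0.999, 0.0]
force: [2.0, -3.3, -8.7]
grip_width: 0.276
```

>>> play_rows --pt "-12 -0.7 1 0 0 0 -1" --pt "-13 -0.8 0 0 0 0 -1" --pt "-13 -0.8 -1 0 0 0 -1" --pt "-13 -0.8 -2 0 0 0 -1"

```text
time_s: 12.5
eef_pos: [522.0, 274.8, 233.6]
ee_rot: [-0.002, -0.035, 0.999, 0.0]
force: [4.5, 2.8, -10.5]
grip_width: 0.274
```

>>> play_rows --pt "-12 -0.8 -3 0 0 0 -1" --pt "-13 -0.8 -4 0 0 0 -1" --pt "-12 -0.7 -5 0 0 0 -1" --pt "-12 -0.7 -6 0 0 0 -1"

```text
time_s: 12.83
eef_pos: [474.4, 271.8, 217.0]
ee_rot: [0.005, -0.035, 0.999, 0.001]
force: [7.7, 2.1, -7.8]
grip_width: 0.278
```

>>> play_rows --pt "-11 -0.7 -8 0 0 0 -1" --pt "-11 -0.7 -8 0 0 0 -1" --pt "-9 -0.6 -9 0 0 0 -1" --pt "-9 -0.6 -9 0 0 0 -1"

```text
time_s: 13.17
eef_pos: [436.6, 269.5, 188.7]
ee_rot: [0.015, -0.034, 0.999, 0.003]
force: [5.7, 0.2, -1.6]
grip_width: 0.27
```

>>> play_rows --pt "-10 -0.5 -12 0 0 0 -1" --pt "-10 -0.5 -12 0 0 0 -1" --pt "-8 -0.3 -11 0 0 0 -1" --pt "-7 -0.3 -11 0 0 0 -1"

```text
time_s: 13.5
eef_pos: [405.5, 267.6, 148.4]
ee_rot: [0.025, -0.034, 0.999, 0.004]
force: [5.4, -1.3, 0.3]
grip_width: 0.278
```

>>> play_rows --pt "-6 -0.2 -11 0 0 0 -1" --pt "-6 -0.2 -12 0 0 0 -1" --pt "-4 -0.1 -12 0 0 0 -1" --pt "-3 -0.1 -12 0 0 0 -1" --pt "-2 0 -12 0 0 0 -1"

```text
time_s: 13.92
eef_pos: [386.8, 266.4, 94.4]
ee_rot: [0.032, -0.034, 0.999, 0.004]
force: [-3.2, -3.9, 2.5]
grip_width: 0.279
```

>>> play_rows --pt "-1 0 -10 0 0 0 -1" --pt "-1 0 -8 0 0 0 -1" --pt "0 0 0 0 0 0 -1"

```text
time_s: 14.17
eef_pos: [384.6, 266.2, 76.8]
ee_rot: [0.033, -0.034, 0.999, 0.003]
force: [-1.7, -1.4, -1.0]
grip_width: 0.278
```

>>> play_rows --pt "0 0 -6 0 0 0 -1" --pt "0 0 -4 0 0 0 -1" --pt "0 0 -3 0 0 0 -1" --pt "0 0 0 0 0 0 -1"

```text
time_s: 14.5
eef_pos: [384.3, 266.2, 65.1]
ee_rot: [0.033, -0.034, 0.999, 0.003]
force: [-3.4, -1.8, -0.9]
grip_width: 0.272
```

>>> play_rows --pt "0 0 -3 0 0 0 -1" --pt "0 0 -3 0 0 0 -1" --pt "0 0 0 0 0 0 -1"

```text
time_s: 14.75
eef_pos: [384.4, 266.2, 59.6]
ee_rot: [0.033, -0.034, 0.999, 0.003]
force: [-2.5, -1.5, -1.2]
grip_width: 0.274
```

>>> play_rows --pt "0 0 -3 0 0 0 -1" --pt "0 0 -3 0 0 0 -1" --pt "0 0 0 0 0 0 -1"

```text
time_s: 15.0
eef_pos: [385.3, 266.3, 58.0]
ee_rot: [0.034, -0.034, 0.999, 0.003]
force: [-3.5, -2.7, -2.4]
grip_width: 0.276
```

>>> play_rows --pt "0 0 -4 0 0 0 -1" --pt "0 0 -4 0 0 0 -1" --pt "0 0 0 0 0 0 -1"

```text
time_s: 15.25
eef_pos: [386.6, 266.3, 56.0]
ee_rot: [0.036, -0.035, 0.999, 0.003]
force: [-3.7, -2.6, -3.7]
grip_width: 0.28
```

Run:
```python
from st import *
st();S=cap('side','s5')
cv2.imwrite('pics/s5c.png',cv2.resize(S['img'][90:180,150:270],None,fx=6,fy=6,interpolation=cv2.INTER_CUBIC))
```

```text
t 15.25 pos [386.621 266.334  55.957] level turn [-0.008  0.072  0.   ] yjaw 1.6406439562946322 q6 -1.2597144492927226 f [-3.745 -2.613 -3.72 ] w 0.2795502308909253
```

View pics/s5c.png

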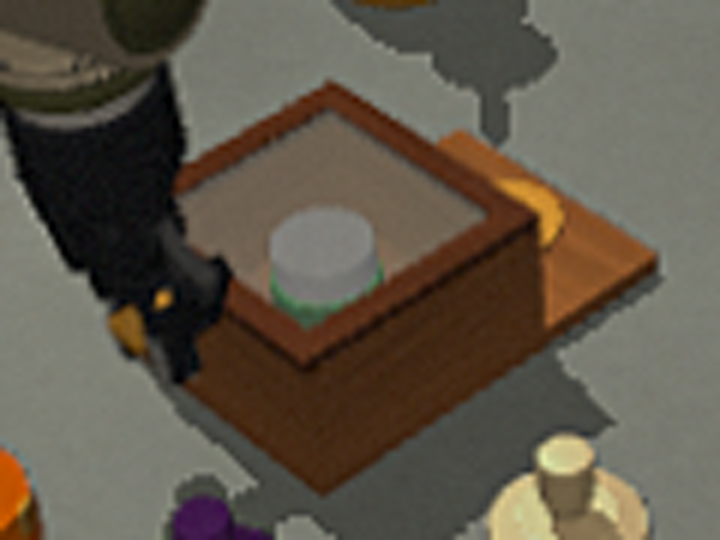

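The lid looks shut in the crop, with no red gap at the front corner (300,365). I'll let go and check from a clear view.

>>> play_rows --pt "0 0 2 0 0 0 0.4" --pt "0 0 0 0 0 0 0.4" --pt "0 0 0 0 0 0 0.4" --pt "0 0 25 0 0 0 0.4" --pt "-2 0 38 0 0 0 0.4"

```text
time_s: 15.72
eef_pos: [383.9, 266.0, 118.2]
ee_rot: [0.033, -0.035, 0.999, 0.002]
force: [0.3, 0.1, -0.8]
grip_width: 0.699
```

>>> play_rows --pt "0 0 40 0 0.07 0 0.4" --pt "0 0 40 0 0 0 0.4" --pt "0 0 30 0 0 0 0.4" --pt "14 -38 0 0 0 0 0.4" --pt "14 -38 0 0 0 0 0.2"

```text
time_s: 16.13
eef_pos: [412.0, 194.1, 241.0]
ee_rot: [0.003, -0.04, 0.999, 0.006]
force: [1.1, 1.0, -0.6]
grip_width: 0.601
```

>>> play_rows --pt "14 -38 0 0 0 0 0.2" --pt "14 -38 0 0 0 0 0.2" --pt "14 -30 0 0 0 0 0.2" --pt "0 0 0 0 0 0 0.2"

```text
time_s: 16.47
eef_pos: [458.1, 79.2, 243.4]
ee_rot: [0.008, -0.04, 0.999, 0.006]
force: [-0.3, 0.4, -0.1]
grip_width: 0.601
```

Run:
```python
from st import *
st();S=cap('side','s6');W=cap('wrist','w6')
a=cv2.resize(S['img'][75:195,155:275],(384,384),interpolation=cv2.INTER_CUBIC)
cv2.imwrite('pics/c6.png',np.hstack([a,W['img'][:, :410]]))
print(proj(W,[[467,65,92]]))
```

```text
t 16.4667 pos [458.1    79.209 243.443] level turn [-0.012  0.015  0.   ] yjaw 1.6504165601759737 q6 -1.7430776822930791 f [-0.334  0.405 -0.074] w 0.600784460103477
[[236.252 185.021]]
```

View pics/c6.png

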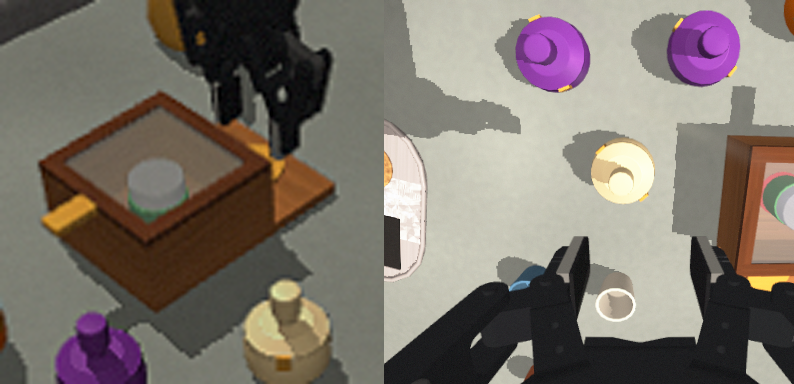

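The lid is shut flat, and the knob is at wrist (237,181). Next is the pot.

>>> play_rows --pt "6 -13 -20 -0.012 0.015 0 0.2" --pt "0 0 -30 0 0 0 0.2" --pt "0 0 -30 0 0 0 0.2" --pt "0 0 -25 0 0 0 0.2" --pt "0 0 0 0 0 0 0.2"

```text
time_s: 16.98
eef_pos: [462.1, 74.9, 136.6]
ee_rot: [0.003, -0.044, 0.999, 0.001]
force: [-0.5, -0.2, -1.3]
grip_width: 0.601
```

Run:
```python
from st import *
st()
```

```text
t 16.9833 pos [462.087  74.919 136.611] level turn [-0.002  0.005  0.   ] yjaw 1.658921377310801 q6 -1.7520400635228452 f [-0.504 -0.17  -1.305] w 0.6011267746751983
```

>>> play_rows --pt "2 -10 -10 0 0.005 0 0.2" --pt "0 0 -25 0 0 0 0.2" --pt "0 0 -20 0 0 0 0.2" --pt "0 0 0 0 0 0 0.2"

```text
time_s: 17.32
eef_pos: [466.2, 66.2, 83.1]
ee_rot: [0.003, -0.047, 0.999, 0.001]
force: [-0.3, 0.2, -0.8]
grip_width: 0.603
```

>>> play_rows --pt "-2 -1 -12 0 0.005 0 0.2" --pt "0 0 -7 0 0 0 0.2" --pt "0 0 0 0 0 0 0.2"

```text
time_s: 17.57
eef_pos: [466.6, 65.1, 67.0]
ee_rot: [0.003, -0.048, 0.999, 0.0]
force: [0.8, 0.1, 0.3]
grip_width: 0.598
```

>>> play_rows --pt "0 0 0 0 0 0 -1" --pt "0 0 0 0 0 0 -1" --pt "0 0 0 0 0 0 -1" --pt "0 0 0 0 0 0 -1" --pt "0 0 0 0 0 0 -1" --grip_force 45

```text
time_s: 17.98
eef_pos: [468.3, 65.2, 70.6]
ee_rot: [0.005, -0.048, 0.999, 0.0]
force: [0.4, 0.2, -2.9]
grip_width: 0.287
```

>>> play_rows --pt "0 0 0 0 0 0 0" --pt "0 0 0 0 0 0 0" --pt "-2 0 -5 0 0.005 0 0" --pt "0 0 -3 0 0 0 0" --pt "0 0 0 0 0 0 0"

```text
time_s: 18.4
eef_pos: [466.9, 65.2, 62.9]
ee_rot: [0.004, -0.048, 0.999, -0.0]
force: [-0.7, -0.4, -0.9]
grip_width: 0.504
```

>>> play_rows --pt "-1 0 -1 0 0 0 -1" --pt "0 0 -1 0 0 0 -1" --pt "0 0 -1 0 0 0 -1" --pt "0 0 0 0 0 0 -1" --pt "0 0 0 0 0 0 -1" --grip_force 45

```text
time_s: 18.82
eef_pos: [466.2, 64.9, 61.3]
ee_rot: [0.004, -0.048, 0.999, -0.0]
force: [-0.7, -0.9, -1.2]
grip_width: 0.286
```

>>> play_rows --pt "0 0 15 0 0 0 -1" --pt "0 0 25 0 0 0 -1" --pt "0 0 35 0 0 0 -1" --pt "0 0 35 0 0 0 -1" --pt "5 -15 20 0 0 0 -1"

```text
time_s: 19.23
eef_pos: [464.9, 51.7, 189.2]
ee_rot: [-0.005, -0.049, 0.999, 0.001]
force: [0.7, -0.4, -2.9]
grip_width: 0.295
```

>>> play_rows --pt "13 -35 0 0 0 0 -1" --pt "13 -35 0 0 0 0 -1" --pt "13 -35 0 0 0 0 -1" --pt "13 -35 0 0 0 0 -1" --pt "13 -35 0 0 0 0 -1"

```text
time_s: 19.65
eef_pos: [531.1, -126.3, 193.1]
ee_rot: [-0.002, -0.053, 0.999, 0.001]
force: [0.8, 0.3, -2.6]
grip_width: 0.293
```

>>> play_rows --pt "13 -35 0 0 0 0 -1" --pt "13 -35 0 0 0 0 -1" --pt "13 -35 0 0 0 0 -1" --pt "10 -30 0 0 0 0 -1" --pt "0 0 0 0 0 0 -1"

```text
time_s: 20.07
eef_pos: [580.2, -274.1, 187.1]
ee_rot: [-0.005, -0.05, 0.999, 0.003]
force: [-0.6, -0.4, -5.1]
grip_width: 0.288
```

Run:
```python
from st import *
s=st();W=cap('wrist','w7');print(proj(W,[[491.3,-273.5,7],[600,-293,7]]))
```

```text
t 20.0667 pos [ 580.193 -274.128  187.116] level turn [-0.005 -0.009 -0.   ] yjaw 1.6717377769441573 q6 -2.2947116872137974 f [-0.597 -0.411 -5.093] w 0.28843581466003454
[[263.082  88.496]
 [234.983 189.781]]
```

View pics/w7.png

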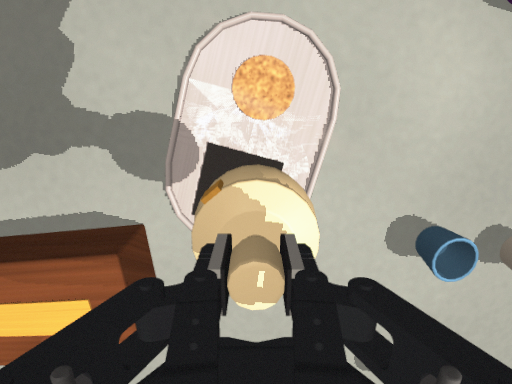

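Cork at (263,87) against the prediction (263,88); mat edge (208,143)–(283,162) fits. I'll move over it and lower.

>>> play_rows --pt "18 -18 -5 -0.005 -0.009 0 -1" --pt "0 0 -25 0 0 0 -1" --pt "0 0 -25 0 0 0 -1" --pt "0 0 -20 0 0 0 -1" --pt "0 0 0 0 0 0 -1"

```text
time_s: 20.53
eef_pos: [597.1, -286.3, 106.3]
ee_rot: [-0.002, -0.052, 0.999, 0.003]
force: [-1.5, 0.9, -3.9]
grip_width: 0.29
```

Run:
```python
from st import *
s=st();W=cap('wrist');print(onz(W,(0,0),7))
for n,uv in (('m1',(208,143)),):pass
```

```text
t 20.5333 pos [ 597.078 -286.324  106.287] level turn [-0.006 -0.005 -0.   ] yjaw 1.674065692246137 q6 -2.2994500740804584 f [-1.485  0.921 -3.933] w 0.2901978554915068
[ 463.105 -492.679    7.   ]
```

>>> play_rows --pt "2 -7 -8 -0.006 -0.005 0 -1" --pt "0 0 -10 0 0 0 -1" --pt "0 0 -8 0 0 0 -1" --pt "0 0 0 0 0 0 -1"

```text
time_s: 20.92
eef_pos: [601.4, -293.8, 84.6]
ee_rot: [0.003, -0.053, 0.999, -0.003]
force: [-0.3, 0.6, -4.4]
grip_width: 0.292
```

>>> play_rows --pt "-2 1 -6 0 0.005 0 -1" --pt "0 0 -5 0 0 0 -1" --pt "0 0 -2 0 0 0 -1" --pt "0 0 0 0 0 0 -1"

```text
time_s: 21.25
eef_pos: [599.5, -292.7, 71.5]
ee_rot: [0.001, -0.053, 0.999, -0.003]
force: [-0.0, 0.2, -3.2]
grip_width: 0.29
```

>>> play_rows --pt "0 0 -2 0 0 0 -1" --pt "0 0 -1 0 0 0 -1" --pt "0 0 0 0 0 0 -1"

```text
time_s: 21.5
eef_pos: [599.8, -292.9, 68.7]
ee_rot: [0.002, -0.053, 0.999, -0.003]
force: [-0.0, 0.3, -3.9]
grip_width: 0.295
```

>>> play_rows --pt "0 0 -1 0 0 0 -1" --pt "0 0 0 0 0 0 -1"

```text
time_s: 21.67
eef_pos: [600.2, -293.2, 68.8]
ee_rot: [0.002, -0.053, 0.999, -0.004]
force: [-0.1, -0.2, -3.3]
grip_width: 0.289
```

>>> play_rows --pt "0 0 -1.5 0 0 0 -1" --pt "0 0 0 0 0 0 -1"

```text
time_s: 21.83
eef_pos: [600.8, -293.7, 68.7]
ee_rot: [0.003, -0.053, 0.999, -0.005]
force: [0.1, 0.2, -3.8]
grip_width: 0.288
```

>>> play_rows --pt "-1 0.5 -2 0 0.006 0 -1" --pt "0 0 -1 0 0 0 -1" --pt "0 0 0 0 0 0 -1"

```text
time_s: 22.08
eef_pos: [601.2, -293.9, 68.7]
ee_rot: [0.003, -0.052, 0.999, -0.006]
force: [0.0, 0.3, -3.5]
grip_width: 0.288
```

Run:
```python
from st import *
s=st();print(s['joints'],s['tau'],s['wrist_torque']);S=cap('side')
cv2.imwrite('pics/c8.png',cv2.resize(S['img'][195:295,310:430],None,fx=6,fy=6,interpolation=cv2.INTER_CUBIC))
```

```text
t 22.0833 pos [ 601.221 -293.885   68.661] level turn [0.012 0.006 0.   ] yjaw 1.6757125547326215 q6 -2.300134118572267 f [ 0.025  0.325 -3.511] w 0.2880473193726295
[-0.627  0.772  1.203 -0.007  1.156 -2.3  ] [ -0.171 -60.919 -25.671  -0.002  -0.197   0.008] [ 0.056  0.062 -0.041]
```

View pics/c8.png

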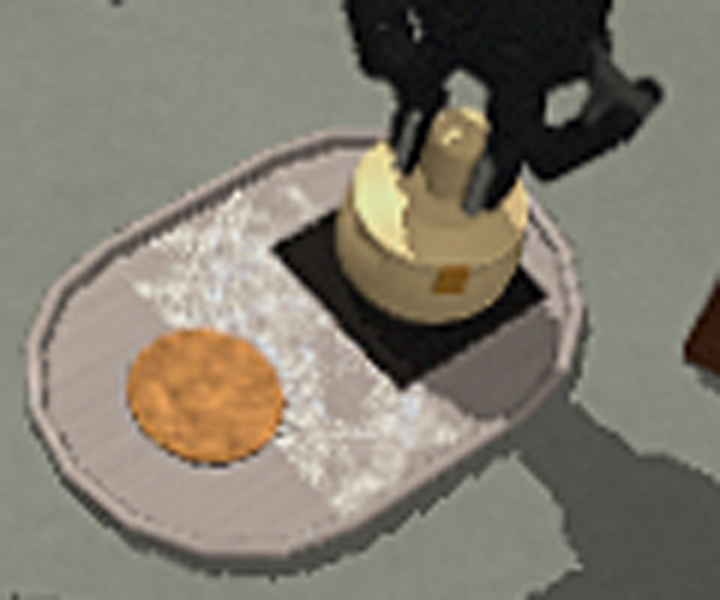

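Run:
```python
from h import *
np.set_printoptions(precision=1,suppress=True)
S=cap('side');f=lambda a:np.array(a)/6+[310,195]-.4
for p in [(275,245),(400,388),(545,295)]: print(onz(S,f(p),7))
print('mid',onz(S,f(((275+545)/2,(245+295)/2)),7),'cork',onz(S,f((207,395)),7))
print('belly silhouette px',f((337,225)),f((527,235)),'knob',f((461,118)))
# silhouettes of belly: vertical plane tangents -> direction
for z in (28,35): print(z,onz(S,f((432,230)),z))
print('knob',onz(S,f((461,118)),99))
print((proj(S,[[601,-293.5,7],[601,-293.5,99]])+.4-[310,195])*6)
```

```text
[ 568.4 -247.7    7. ]
[ 551.6 -328.2    7. ]
[ 632.8 -341.6    7. ]
mid [ 600.7 -294.7    7. ] cork [ 491.3 -277.     7. ]
belly silhouette px [365.8 232.1] [397.4 233.8] knob [386.4 214.3]
28 [ 608.5 -294.6   28. ]
35 [ 603.3 -296.7   35. ]
knob [ 607.9 -290.5   99. ]
[[408.3 267.9]
 [456.4 131.8]]
```

The pot stands on the mat, within about 2 mm of its middle. Releasing it and going to the white finjan.

>>> play_rows --pt "0 0 0 0 0 0 -0.2" --pt "0 0 0 0 0 0 0.1" --pt "0 0 0 0 0 0 0.1" --pt "0 0 8 0 0 0 0.1" --pt "0 0 25 0 0 0 0.1"

```text
time_s: 22.6
eef_pos: [599.4, -293.2, 97.5]
ee_rot: [-0.001, -0.052, 0.999, -0.004]
force: [-0.2, 0.1, -0.1]
grip_width: 0.548
```

>>> play_rows --pt "0 0 35 0.01 0 0 0.1" --pt "0 0 35 0 0 0 0.1" --pt "2 20 15 0 0 0 1" --pt "4 38 0 0 0 0 1" --pt "4 38 0 0 0 0 1"

```text
time_s: 23.02
eef_pos: [608.9, -202.2, 193.8]
ee_rot: [0.003, -0.048, 0.999, -0.002]
force: [1.0, 0.4, -0.7]
grip_width: 0.944
```

>>> play_rows --pt "4 38 0 0 0 0 1" --pt "4 38 0 0 0 0 1" --pt "4 38 0 0 0 0 1" --pt "4 38 0 0 0 0 1" --pt "4 38 0 0 0 0 1"

```text
time_s: 23.43
eef_pos: [628.9, -4.9, 199.6]
ee_rot: [0.007, -0.046, 0.999, -0.004]
force: [0.0, 0.1, -0.7]
grip_width: 1.002
```

>>> play_rows --pt "4 38 0 0 0 0 1" --pt "0 20 0 0 0 0 1" --pt "0 0 0 0 0 0 1"

```text
time_s: 23.68
eef_pos: [632.6, 63.2, 202.2]
ee_rot: [0.008, -0.049, 0.999, -0.003]
force: [0.3, -0.3, -0.0]
grip_width: 0.999
```

Run:
```python
from st import *
s=st();W=cap('wrist','w9');print(proj(W,[[645.5,66,48],[642,-51,48]]))
cv2.imwrite('pics/w9b.png',W['img'])
```

```text
t 23.6833 pos [632.641  63.216 202.217] level turn [0.006 0.017 0.   ] yjaw 1.669562214526442 q6 -1.7514776734250792 f [ 0.297 -0.285 -0.014] w 0.9987152953495868
[[257.495 188.332]
 [142.352 174.069]]
```

View pics/w9b.png

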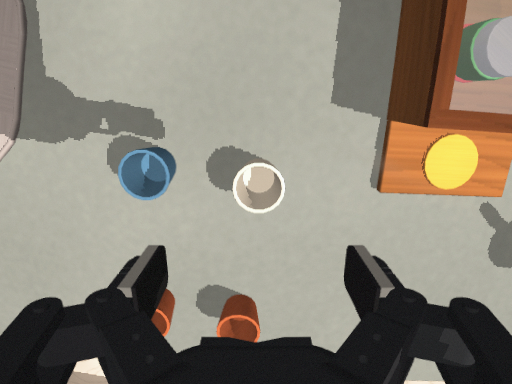

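White rim (259,187), blue rim (146,175), brass disc (451,161), terracotta cups at the bottom. All match.

>>> play_rows --pt "11 3 -20 0.006 0.017 0 1" --pt "0 0 -30 0 0 0 1" --pt "0 0 -30 0 0 0 1" --pt "0 0 -25 0 0 0 1" --pt "0 0 0 0 0 0 1"

```text
time_s: 24.15
eef_pos: [645.5, 59.1, 98.1]
ee_rot: [0.004, -0.047, 0.999, -0.001]
force: [-0.5, -0.1, -0.5]
grip_width: 1.0
```

Run:
```python
from st import *
s=st()
W=cap('wrist')
hs=cv2.cvtColor(W['img'],cv2.COLOR_BGR2HSV);m=cv2.inRange(hs,np.array((24,180,150)),np.array((34,255,255)))
n,l,q,ce=cv2.connectedComponentsWithStats(m);k=1+np.argmax(q[1:,4]);print('brass',q[k],ce[k],onz(W,ce[k],15))
```

```text
t 24.15 pos [645.477  59.143  98.127] level turn [0.002 0.008 0.   ] yjaw 1.6656333899309832 q6 -1.7533992114424608 f [-0.546 -0.068 -0.505] w 0.9998594642477764Traceback (most recent call last):
  File "<stdin>", line 5, in <module>
    return _wrapfunc(a, 'argmax', axis=axis, out=out, **kwds)
    return bound(*args, **kwds)
ValueError: attempt to get argmax of an empty sequence
```

>>> play_rows --pt "0 8 -15 0 0.008 0 1" --pt "0 0 -22 0 0 0 1" --pt "0 0 -20 0 0 0 1" --pt "0 0 0 0 0 0 1"

```text
time_s: 24.53
eef_pos: [650.4, 65.2, 48.8]
ee_rot: [0.007, -0.046, 0.999, -0.002]
force: [-1.1, 0.3, -1.2]
grip_width: 0.999
```

>>> play_rows --pt "-5 2 -10 0 0.014 0 1" --pt "-1 0 -14 0 0 0 1" --pt "-1 0 -12 0 0 0 1" --pt "0 0 0 0 0 0 1"

```text
time_s: 24.87
eef_pos: [645.4, 67.3, 16.1]
ee_rot: [0.003, -0.045, 0.999, -0.002]
force: [0.5, -0.1, -0.9]
grip_width: 1.001
```

>>> play_rows --pt "-1 0 -7 0 0.005 0 1" --pt "-1 0 -4 0 0 0 1" --pt "0 0 0 0 0 0 1"

```text
time_s: 25.12
eef_pos: [644.2, 67.4, 6.2]
ee_rot: [0.001, -0.046, 0.999, -0.002]
force: [0.1, 0.5, 0.4]
grip_width: 1.003
```

>>> play_rows --pt "0 0 -0.5 0 0 0 -1" --pt "0 0 -0.5 0 0 0 -1" --pt "0 0 -0.5 0 0 0 -1" --pt "0 0 0 0 0 0 -1" --pt "0 0 0 0 0 0 -1" --grip_force 25

```text
time_s: 25.53
eef_pos: [645.3, 67.3, 6.6]
ee_rot: [0.003, -0.045, 0.999, -0.003]
force: [0.3, 0.1, -0.7]
grip_width: 0.617
```

>>> play_rows --pt "0 0 10 0 0 0 -1" --pt "0 0 25 0 0 0 -1" --pt "0 0 35 0 0 0 -1" --pt "0 0 38 0 0 0 -1" --pt "-6 -15 30 0 0 0 -1"

```text
time_s: 25.95
eef_pos: [634.3, 54.2, 143.8]
ee_rot: [-0.005, -0.046, 0.999, -0.001]
force: [0.5, 0.5, -0.4]
grip_width: 0.616
```

>>> play_rows --pt "-16 -35 0 0 0 0 -1" --pt "-16 -35 0 0 0 0 -1" --pt "-16 -35 0 0 0 0 -1" --pt "-16 -35 0 0 0 0 -1" --pt "-16 -35 0 0 0 0 -1"

```text
time_s: 26.37
eef_pos: [554.8, -122.4, 157.2]
ee_rot: [0.005, -0.051, 0.999, -0.004]
force: [0.6, -0.2, -1.0]
grip_width: 0.613
```

>>> play_rows --pt "-16 -35 0 0 0 0 -1" --pt "-16 -35 0 0 0 0 -1" --pt "-16 -35 0 0 0 0 -1" --pt "-12 -25 0 0 0 0 -1" --pt "0 0 0 0 0 0 -1"

```text
time_s: 26.78
eef_pos: [487.8, -263.5, 161.7]
ee_rot: [0.006, -0.049, 0.999, -0.006]
force: [-1.3, 0.4, -1.3]
grip_width: 0.618
```

Run:
```python
from st import *
s=st()
```

```text
t 26.7833 pos [ 487.843 -263.498  161.689] level turn [0.011 0.013 0.   ] yjaw 1.6678529511105455 q6 -2.374484797889999 f [-1.308  0.352 -1.28 ] w 0.6182495661229743
```

>>> play_rows --pt "3 -10 -20 0.011 0.013 0 -1" --pt "0 0 -30 0 0 0 -1" --pt "0 0 -30 0 0 0 -1" --pt "0 0 -20 0 0 0 -1" --pt "0 0 0 0 0 0 -1"

```text
time_s: 27.2
eef_pos: [490.9, -276.3, 63.6]
ee_rot: [0.003, -0.046, 0.999, -0.003]
force: [-0.2, 0.5, -1.1]
grip_width: 0.614
```

Run:
```python
from st import *
s=st()
```

```text
t 27.2 pos [ 490.866 -276.271   63.556] level turn [0.005 0.006 0.   ] yjaw 1.6633228551567136 q6 -2.3842104914955886 f [-0.218  0.521 -1.087] w 0.6143251386693374
```

>>> play_rows --pt "0 2 -12 0.005 0.006 0 -1" --pt "0 0 -14 0 0 0 -1" --pt "-0.5 0 -10 0 0 0 -1" --pt "0 0 0 0 0 0 -1"

```text
time_s: 27.53
eef_pos: [492.2, -273.9, 29.3]
ee_rot: [0.001, -0.047, 0.999, -0.001]
force: [-0.3, 0.5, -1.3]
grip_width: 0.617
```

>>> play_rows --pt "-1 0 -7 0 0 0 -1" --pt "0 0 -5 0 0 0 -1" --pt "0 0 0 0 0 0 -1"

```text
time_s: 27.78
eef_pos: [492.2, -274.3, 18.3]
ee_rot: [0.002, -0.047, 0.999, -0.002]
force: [-0.8, -0.6, -1.8]
grip_width: 0.614
```

>>> play_rows --pt "-1 0 -2.5 0 0 0 -1" --pt "0 0 -1.5 0 0 0 -1" --pt "0 0 0 0 0 0 -1"

```text
time_s: 28.03
eef_pos: [491.6, -274.6, 14.9]
ee_rot: [0.003, -0.047, 0.999, -0.003]
force: [-0.2, 0.4, -0.9]
grip_width: 0.613
```

>>> play_rows --pt "0 0 -1 0 0 0 -1" --pt "0 0 -1 0 0 0 -1" --pt "0 0 0 0 0 0 -1"

```text
time_s: 28.28
eef_pos: [491.9, -275.0, 13.4]
ee_rot: [0.003, -0.047, 0.999, -0.003]
force: [0.8, 0.2, -0.1]
grip_width: 0.615
```

Seated at 13.4 (expected 13.6), and the weight is off. Release, then the blue finjan at (642.5, −49.5).

>>> play_rows --pt "0 0 0 0 0 0 0.6" --pt "0 0 0 0 0 0 0.8" --pt "0 0 0 0 0 0 0.8" --pt "0 0 10 0 0 0 0.8" --pt "0 0 25 0 0 0 0.8"

```text
time_s: 28.7
eef_pos: [490.2, -273.6, 46.2]
ee_rot: [0.001, -0.047, 0.999, -0.001]
force: [-0.8, -0.2, -0.9]
grip_width: 0.902
```

>>> play_rows --pt "0 0 38 0.006 0.006 0 1" --pt "0 0 38 0 0 0 1" --pt "10 20 30 0 0 0 1" --pt "22 33 0 0 0 0 1" --pt "22 33 0 0 0 0 1"

```text
time_s: 29.12
eef_pos: [543.3, -190.7, 165.9]
ee_rot: [0.001, -0.042, 0.999, -0.0]
force: [1.3, 0.3, -0.6]
grip_width: 1.002
```

>>> play_rows --pt "22 33 0 0 0 0 1" --pt "22 33 0 0 0 0 1" --pt "22 33 0 0 0 0 1" --pt "20 25 0 0 0 0 1" --pt "0 0 0 0 0 0 1"

```text
time_s: 29.53
eef_pos: [634.9, -54.9, 173.5]
ee_rot: [0.006, -0.044, 0.999, -0.001]
force: [-0.2, 0.2, -0.9]
grip_width: 1.002
```

Run:
```python
from st import *
s=st()
W=cap('wrist','w10')
hs=cv2.cvtColor(W['img'],cv2.COLOR_BGR2HSV);m=cv2.inRange(hs,np.array((98,110,50)),np.array((115,255,255)))
n,l,q,ce=cv2.connectedComponentsWithStats(m);k=1+np.argmax(q[1:,4]);x,y,w,h,a=q[k];print(q[k],'rim ctr guess',x+w/2,y+h-w/2,onz(W,(x+w/2,y+h-w/2),48))
print(proj(W,[[642.5,-49.5,48]]))
T=cap('top')
hs=cv2.cvtColor(T['img'],cv2.COLOR_BGR2HSV);
for nm,lo,hi,win,z in (('brass',(18,130,100),(35,255,255),(125,130,175,170),15),('cork',(5,90,90),(25,255,255),(355,160,395,205),7)):
    x0,y0,x1,y1=win;m=cv2.inRange(hs,np.array(lo),np.array(hi))[y0:y1,x0:x1]
    n,l,q,ce=cv2.connectedComponentsWithStats(m);k=1+np.argmax(q[1:,4]);x,y,w,h,a=q[k];print(nm,q[k],onz(T,(x0+x+w/2-.5,y0+y+w/2-.5),z))
```

```text
t 29.5333 pos [634.942 -54.917 173.5  ] level turn [0.002 0.011 0.   ] yjaw 1.6589040255133725 q6 -1.9291657472348447 f [-0.208  0.22  -0.947] w 1.0016729248410845
[248 193  25  26 167] rim ctr guess 260.5 206.5 [655.697 -48.284  48.   ]
[[260.493 192.896]]
brass [ 11  11  26  20 404] [601.626 279.915  15.   ]
cork [  7  13  23  23 152] [ 490.5   -271.773    7.   ]
```

>>> play_rows --pt "6 5 -20 0.002 0.011 0 1" --pt "0 0 -28 0 0 0 1" --pt "0 0 -28 0 0 0 1" --pt "0 0 -20 0 0 0 1" --pt "0 0 0 0 0 0 1"

```text
time_s: 30.05
eef_pos: [637.1, -60.0, 78.4]
ee_rot: [0.002, -0.04, 0.999, -0.002]
force: [0.3, -0.1, -0.6]
grip_width: 1.003
```

>>> play_rows --pt "5 10 0 0.004 0.004 0 1" --pt "0 0 0 0 0 0 1" --pt "0 0 -8 0 0 0 1" --pt "0 0 0 0 0 0 1"

```text
time_s: 30.38
eef_pos: [643.0, -52.4, 74.5]
ee_rot: [0.001, -0.038, 0.999, -0.001]
force: [-0.1, 0.6, 0.1]
grip_width: 1.002
```

>>> play_rows --pt "0 3 -20 0 0 0 1" --pt "-1 0 -22 0 0 0 1" --pt "-1 0 -15 0 0 0 1" --pt "0 0 0 0 0 0 1"

```text
time_s: 30.72
eef_pos: [643.4, -50.2, 20.6]
ee_rot: [0.006, -0.038, 0.999, -0.002]
force: [0.3, -0.0, -0.6]
grip_width: 1.001
```

>>> play_rows --pt "-2 1 -8 0.003 0.012 0 1" --pt "0 0 -5 0 0 0 1" --pt "0 0 0 0 0 0 1"

```text
time_s: 30.97
eef_pos: [642.5, -49.6, 9.4]
ee_rot: [0.001, -0.038, 0.999, -0.001]
force: [-0.4, -0.2, 0.4]
grip_width: 0.996
```

>>> play_rows --pt "0 0 -0.5 0 0 0 -1" --pt "0 0 -0.5 0 0 0 -1" --pt "0 0 -0.5 0 0 0 -1" --pt "0 0 0 0 0 0 -1" --pt "0 0 0 0 0 0 -1"

```text
time_s: 31.38
eef_pos: [644.0, -50.0, 10.5]
ee_rot: [0.003, -0.038, 0.999, -0.002]
force: [-1.1, -0.5, -0.4]
grip_width: 0.603
```

>>> play_rows --pt "0 0 10 0 0 0 -1" --pt "0 0 25 0 0 0 -1" --pt "0 0 38 0 0 0 -1" --pt "0 0 38 0 0 0 -1" --pt "-2 15 28 0 0 0 -1"

```text
time_s: 31.8
eef_pos: [637.3, -35.8, 149.6]
ee_rot: [-0.004, -0.037, 0.999, 0.0]
force: [1.2, -0.2, 0.1]
grip_width: 0.6
```

>>> play_rows --pt "-4 37 0 0 0 0 -1" --pt "-4 37 0 0 0 0 -1" --pt "-4 37 0 0 0 0 -1" --pt "-4 37 0 0 0 0 -1" --pt "-4 37 0 0 0 0 -1"

```text
time_s: 32.22
eef_pos: [619.4, 150.1, 164.0]
ee_rot: [0.006, -0.032, 0.999, -0.002]
force: [0.5, -0.8, -2.4]
grip_width: 0.602
```

>>> play_rows --pt "-4 37 0 0 0 0 -1" --pt "-4 37 0 0 0 0 -1" --pt "-4 30 0 0 0 0 -1" --pt "-2 15 0 0 0 0 -1" --pt "0 0 0 0 0 0 -1"

```text
time_s: 32.63
eef_pos: [601.1, 282.4, 168.8]
ee_rot: [0.008, -0.036, 0.999, -0.001]
force: [-0.6, -0.2, -1.4]
grip_width: 0.6
```

Run:
```python
from st import *
s=st()
W=cap('wrist','w11');print(proj(W,[[602,280,15],[570,278,88]]))
hs=cv2.cvtColor(W['img'],cv2.COLOR_BGR2HSV);m=cv2.inRange(hs,np.array((20,130,120)),np.array((35,255,255)))
n,l,q,ce=cv2.connectedComponentsWithStats(m);print(q[1:][q[1:,4]>60])
```

```text
t 32.6333 pos [601.117 282.389 168.799] level turn [0.001 0.015 0.   ] yjaw 1.6418752049905327 q6 -1.3756782725483563 f [-0.603 -0.188 -1.399] w 0.5996960526264828
[[252.766 176.85 ]
 [251.93  159.896]]
[[ 222  148   64   59 2982]
 [ 461  313   44   39  559]]
```

Run:
```python
from h import *
np.set_printoptions(precision=1,suppress=True)
W=cap('wrist')
hs=cv2.cvtColor(W['img'],cv2.COLOR_BGR2HSV);m=cv2.inRange(hs,np.array((20,130,120)),np.array((35,255,255)))[140:215,210:300]
p=[]
for r in range(0,75,3):
    x=np.where(m[r])[0]
    if len(x)>5:print(r+140,x[0]+210,x[-1]+210,end='; ');p+=[(x[0]+210,r+140),(x[-1]+210,r+140)]
p=np.array(p,np.float32); P=np.array([onz(W,q,15)[:2] for q in p])
from scipy.optimize import least_squares
f=least_squares(lambda v:np.hypot(*(P-v[:2]).T)-32,[602,280],loss='soft_l1');print(f.x,np.hypot(*(P-f.x).T))
```

```text
149 241 268; 152 236 274; 155 233 277; 158 230 280; 161 228 282; 164 227 283; 167 225 285; 170 224 285; 173 224 285; 176 223 286; 179 224 286; 182 224 285; 185 225 284; 188 226 283; 191 228 282; 194 229 280; 197 232 277; 200 236 274; 203 241 269; [602.6 280.7] [31.2 31.1 31.2 31.5 30.8 31.2 31.  31.5 31.  31.4 30.4 30.9 31.2 31.7
 31.3 30.9 30.9 30.4 31.7 31.2 30.8 31.3 31.2 30.8 31.  30.5 31.1 30.7
 30.7 31.1 31.6 31.1 31.2 30.8 30.8 31.1 30.8 31. ]
```

The circle fit puts the brass disc at (602.6, 280.7), radius 31 (should be 32). Lowering there.

>>> play_rows --pt "1 -1 -20 0.001 0.015 0 -1" --pt "0 0 -30 0 0 0 -1" --pt "0 0 -25 0 0 0 -1" --pt "0 0 0 0 0 0 -1"

```text
time_s: 33.07
eef_pos: [604.4, 272.8, 90.4]
ee_rot: [0.0, -0.032, 1.0, -0.001]
force: [0.1, 0.3, -2.7]
grip_width: 0.602
```

>>> play_rows --pt "-1 8 0 0.005 0 0 -1" --pt "0 0 0 0 0 0 -1" --pt "0 0 -18 0 0 0 -1" --pt "0 0 -15 0 0 0 -1" --pt "0 0 0 0 0 0 -1"

```text
time_s: 33.48
eef_pos: [606.3, 278.5, 60.3]
ee_rot: [0.002, -0.029, 1.0, 0.003]
force: [-0.2, -0.1, -1.0]
grip_width: 0.601
```

>>> play_rows --pt "-4 2 -8 -0.005 0.004 0 -1" --pt "0 0 -10 0 0 0 -1" --pt "0 0 -6 0 0 0 -1" --pt "0 0 0 0 0 0 -1"

```text
time_s: 33.82
eef_pos: [603.8, 281.0, 38.8]
ee_rot: [0.003, -0.029, 1.0, 0.001]
force: [0.2, 0.7, -0.5]
grip_width: 0.604
```

>>> play_rows --pt "-1 0 -5 0 0.004 0 -1" --pt "0 0 -4 0 0 0 -1" --pt "0 0 -1.5 0 0 0 -1" --pt "0 0 0 0 0 0 -1"

```text
time_s: 34.15
eef_pos: [603.2, 281.1, 28.2]
ee_rot: [0.001, -0.029, 1.0, 0.001]
force: [-0.7, 0.3, -1.0]
grip_width: 0.602
```

>>> play_rows --pt "0 0 -1.5 0 0 0 -1" --pt "0 0 -1.5 0 0 0 -1" --pt "0 0 0 0 0 0 -1"

```text
time_s: 34.4
eef_pos: [603.5, 281.1, 25.3]
ee_rot: [0.002, -0.029, 1.0, 0.001]
force: [-0.6, 0.8, -1.8]
grip_width: 0.602
```

>>> play_rows --pt "0 0 -0.7 0 0 0 -1" --pt "0 0 0 0 0 0 0.4" --pt "0 0 0 0 0 0 0.75" --pt "0 0 0 0 0 0 0.75" --pt "0 0 10 0 0 0 0.75"

```text
time_s: 34.82
eef_pos: [603.0, 281.0, 33.9]
ee_rot: [0.001, -0.029, 1.0, 0.001]
force: [0.1, 0.2, -1.1]
grip_width: 0.876
```

>>> play_rows --pt "0 0 25 0 0 0 0.75" --pt "0 0 38 0 0 0 0.75" --pt "0 0 38 0 0 0 0.75" --pt "0 0 38 0 0 0 0.75" --pt "-20 -10 30 0 0 0 0.75"

```text
time_s: 35.23
eef_pos: [580.5, 270.3, 206.7]
ee_rot: [-0.004, -0.029, 1.0, -0.0]
force: [-0.5, 0.2, 0.3]
grip_width: 0.874
```

>>> play_rows --pt "-36 -10 0 0 0 0 0.75" --pt "-36 -10 0 0 0 0 0.75" --pt "-36 -10 0 0 0 0 0.75" --pt "-36 -10 0 0 0 0 0.75" --pt "-30 0 0 0 0 0 0.75"

```text
time_s: 35.65
eef_pos: [403.6, 227.7, 219.0]
ee_rot: [0.007, -0.028, 1.0, 0.002]
force: [1.0, 0.8, 0.3]
grip_width: 0.878
```

Run:
```python
from st import *
s=st()
S=cap('side','s12');T=cap('top','t12')
a=cv2.resize(S['img'][70:300,140:430],(464,368),interpolation=cv2.INTER_CUBIC)
b=cv2.resize(T['img'][105:240,95:205],(300,368),interpolation=cv2.INTER_CUBIC)
cv2.imwrite('pics/c12.png',np.hstack([a,b]))
c=cv2.resize(T['img'][110:215,335:415],(400,525),interpolation=cv2.INTER_CUBIC)
d=cv2.resize(S['img'][85:165,165:245],(390,390),interpolation=cv2.INTER_CUBIC);d=cv2.copyMakeBorder(d,0,135,0,0,cv2.BORDER_CONSTANT)
cv2.imwrite('pics/c13.png',np.hstack([c,d]))
```

```text
t 35.65 pos [403.645 227.712 218.958] level turn [-0.005  0.014  0.   ] yjaw 1.6263869611682444 q6 -1.3670779643332236 f [1.034 0.813 0.277] w 0.8782890913851622
```

View pics/c12.png

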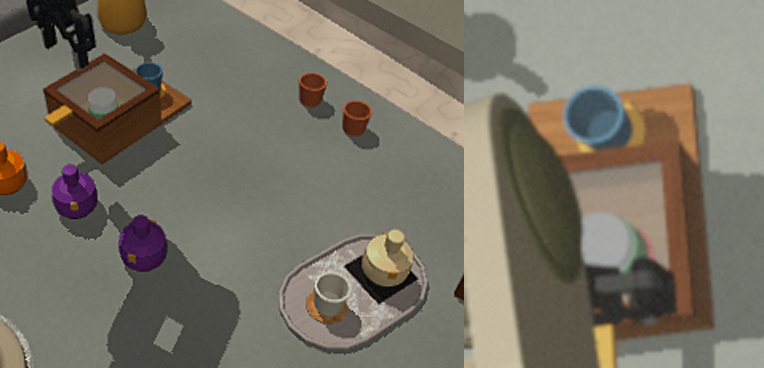

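View pics/c13.png

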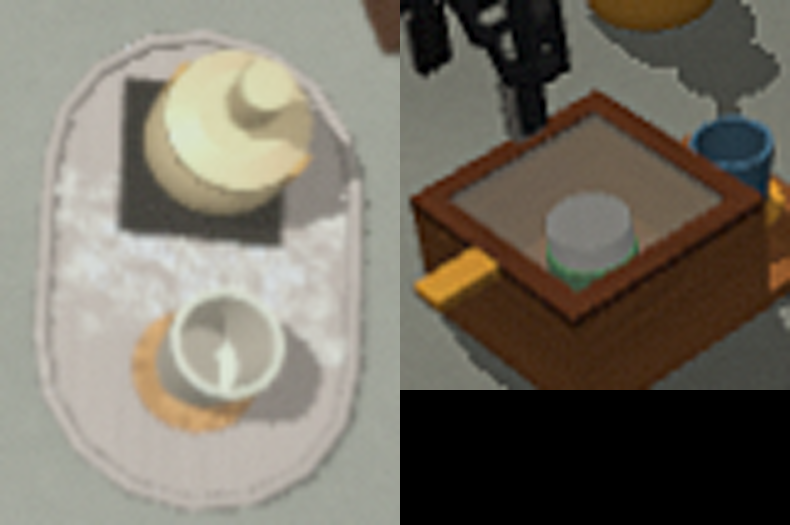

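Both final views show everything upright, the lid shut and nothing toppled. Rim and knob pixels in the top crops: white (227,347), knob (272,83), blue (597,118). Now a numeric centring check.

Run:
```python
from h import *
np.set_printoptions(precision=1,suppress=True)
T=cap('top');S=cap('side')
t=lambda a:np.array(a)/5+[335,110]-.4
print('white',onz(T,t((227,347)),55)[:2],'knob',onz(T,t((272,83)),99)[:2])
print('mat ctr',onz(T,t(((125+282)/2-1,(80+242)/2)),7)[:2])
b=np.array([133,118])*[110/300,135/368]+[95,105]-.3
print('blue',onz(T,b,63)[:2])
s=lambda a:np.array(a)*[290/464,230/368]+[140,70]-.3
print('side white',onz(S,s((331,285)),55)[:2],'knob',onz(S,s((396,239)),99)[:2],'blue',onz(S,s((150,71)),63)[:2])
u=lambda a:np.array(a)*80/390+[165,85]-.4
print('tab end z by top/shut check', proj(S,[[561-174-20,266,84],[561-74-74,268,88]]), u((437-400,298)), u((480-400,255)))
```

```text
white [ 490.6 -274.1] knob [ 603.3 -296.3]
mat ctr [ 599.8 -291.4]
blue [599.  277.4]
side white [ 493.4 -273.4] knob [ 597.7 -300.5] blue [605.  274.5]
tab end z by top/shut check [[168.8 145.8]
 [181.8 137. ]] [172.2 145.7] [181.  136.9]
```

>>> play_rows --pt "0 0 10 0 0 0 0.75" --pt "0 0 0 0 0 0 0.75" --pt "0 0 0 0 0 0 0.75"

```text
time_s: 36.1
eef_pos: [408.7, 229.1, 230.1]
ee_rot: [0.009, -0.028, 1.0, 0.002]
force: [-0.4, -0.4, -0.4]
grip_width: 0.873
```

```bash
python3 -c "
from rig import ctrl
print(ctrl.finish_job())"
```

```text
the job is handed in; nothing more can be done
None
```

I did the job as asked and handed it in at about 36 s of the 144 s allowed. I opened the lid until it stood up, stood the green bowl on the red pad, let go of it and closed the lid. After that I placed the cream pot on the black mat, the white finjan on the cork coaster and the blue finjan on the brass disc.

In the last top and side views everything stood upright, the lid was flat and the gripper was clear of everything.

- **White finjan:** it measured within about 2 mm of the cork's centre.
- **Green bowl:** it was about 1 px off the pad's centre before the lid closed.
- **Lid:** the tab's root matched its shut position to within 1 px. The tab end came out about 3 px sideways, with its height matching.
- **Blue finjan and pot:** these checks disagreed by a few mm. For the blue finjan, the top and side views gave 4–7 mm off centre. For the pot, the top view gave about 6 mm and the side view about 9 mm. The arm's own position at release was about 1 mm off for the cup and 3 mm for the pot, and I went by that.
- **Setting down the pot:** the force reading never showed its weight coming off, so I judged contact from the height and the picture.

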